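# Pack the paperweight from the back of the shop display

### The job

A customer has bought the low brass paperweight that stands hemmed in on the wooden display board. Before moving it, clear the vase, the square tin and the round tube off the board and stand all three on the grey felt mat; then pack the paperweight flat in the round recess of the open gift box, and only after that stand the vase, tin and tube back upright, each on the very spot it came from. Do not knock those three over, and leave the rubber stamp and the ink pad on the board where they are.

Things in the scene. Friction and masses are not known exactly. Their poses are not given: they have to be found in the camera images.
- board: Fixed wooden display board, 200 (its x) x 260 (y) x 12 mm thick, with a ledge 16 mm thick along its +x edge rising to 40 mm. Origin: centre of the underside, z up; things stand 12 mm above it. Dark discs 47 mm across mark the spots: paperweight at (20, 0) mm, tall things at (-38, 0), (20, 58), (20, -58) mm; which tall thing is on which varies; each is within 3 mm of its disc's centre.
- vase: Loose closed white ceramic bud vase, 115 mm tall, 0.22 kg: round belly 50 mm across up to 55 mm height, shoulder narrowing to 78 mm, then a straight round neck 26 mm across from 78 to 115 mm height, which is the place to grip. Origin: centre of the underside, z up.
- tin: Loose closed square aluminium tin, 46 x 46 mm and 110 mm tall, 0.16 kg, flat sides. Origin: centre of the underside, z up; x and y are square to its sides. It starts turned up to 0.2 rad from the board's axes.
- tube: Loose closed round cardboard tube with black caps, straight, 48 mm in diameter, 120 mm tall, 0.12 kg. Origin: centre of the underside, z up.
- weight: The loose brass paperweight: round disc 50 mm in diameter with straight sides to 26 mm height, then a small knob up to 42 mm; 0.35 kg. Origin: centre of the underside, z up. It stands among the three tall things, only about 8 mm from each, too close for a gripper until they are cleared.
- mat: Fixed grey felt mat, flat, 200 x 200 mm, 4 mm thick: the side area. Origin: centre of the underside, z up. It may lie left or right of the board, with the gift box on the other side.
- giftbox: Fixed open gift box, 150 x 150 mm, walls 3 mm thick and 30 mm high. Inside, a white insert whose top is 22 mm above the table, with a round recess in the middle, 66 mm in diameter and 10 mm deep (its floor is 12 mm above the origin). Origin: centre of the underside, z up.
- stamp: Loose wooden rubber stamp on a front (-x) corner of the board: block 34 x 50 x 14 mm with a small round handle, 36 mm tall in all. Not part of the job: leave it. Origin: centre of the underside.
- inkpad: Loose flat grey ink pad on the other front corner of the board, 36 x 46 x 16 mm. Not part of the job: leave it. Origin: centre of the underside.

How it is judged:
By the outcome, as a careful person would: the job done as asked, in the order asked, and still so for the second after the job is handed in, with the robot touching nothing.
It also fails if it takes over 128 s, if anything falls off the work surface, if the arm or the gripper's body presses on something with over 40 N, if the wrist force passes 120 N, or if a joint passes its speed limit or range.

### The arm

A 6-joint arm with a two-finger parallel gripper is mounted at the origin on the work surface. World frame = base frame: x ahead of the robot, y to its left, z up, the work surface at z = 0. Lengths are in mm, angles in rad, forces in N, time in s.
With the tool pointing down it reaches from about 375 to 925 mm from the base axis. Payload 5.7 kg.
Tool frame: the origin (TCP) lies midway between the tips of the shut fingers; the grasp point (between the pads) lies 19 mm behind it; z points along the fingers, y is the direction in which the jaws open and shut (so a half turn about z gives the same grasp; the last joint's range is limited). The gripper opens to 85 mm and grips with 20 to 120 N. Pads are 22 mm wide; open, the fingers measure 114 mm over their backs; the gripper's body (76 mm by 85 mm) begins 54 mm behind the grasp point. The pads swing forward as they close: fully open they stand 13 mm farther back than shut.
Start: joints at [-1.305, 0.359, 1.51, -0, 1.272, -0.115], TCP at [222.981, -556.994, 231.267] pointing down, gripper open.
Joint ranges: [-2.97, 2.97], [-1.01, 2.36], [0.21, 2.38], [-0.96, 4.11], [0.2, 2.71], [-2.98, 2.98]. Speed limits (rad/s): [2.39, 2.39, 3.14, 3.14, 3.14, 3.14].

### API

Orientations are given as a unit quaternion [x, y, z, w].
In Python, from workcell import r gives the robot as it stands. The module is installed in compiled form; this text tells all that it offers.
- The arm moves only by the tool drive_tool, never from a script. Its argument "steps" is a list of rows, each a list of 5 numbers: the closure, from 0 (fully open) to 1 (shut), then the shift along the tool's x, y, z in cm, then the turn about the tool's z in rad. A call has 1 to 12 rows; each row shifts and turns the commanded pose from where the row before left it, along the tool's axes as they then stand; what a row does not reach is not made up. A row lasts 1/12 s, in which the tool goes at most 41.7 mm and 7.16 degrees, less where a joint would pass 70% of its speed; a pose out of reach is approached as far as the arm can. A call is refused whole if a number of a shift passes 4.17 or a number of a turn 0.125, either way. A call with a gripper value outside its range is refused whole. The fingers move at their own pace and stop on an object; the grip force is fixed at half the most. Time passes only in rows, so rows that do not move let the fingers close. It gives the time, the measured TCP pose, the force and the opening at its end, in the units of the state.
- r.sense(): the state, without advancing time (a new reading comes with each control period).
- r.read_camera(name): name is "scene" or "top" or "wrist"; returns the picture (384x512x3 uint8, red, green, blue); there is no depth.
- r.camera_model(name): a dict with "mtx" (3x3 intrinsics, pixels), "world_to_cam" (4x4, takes a point from world to camera coordinates). Camera axes: x right, y up, looking along -z (the intrinsics and any distortion apply to the point x, -y, -z); pixel columns grow to the right and rows downward; lengths in mm; the calibration is good to about 2 mm. A picture is of the moment at which its call begins: read the wrist's pose just before it. camera_model takes no time and is no camera call; for the wrist camera it gives the pose at the moment of the call.
- r.sign_off(): hands the job in, once; it reports no verdict.
The state is a dict: "time_s": time; "joint_positions": joint angles; "joint_vel": joint speeds; "joint_torque": joint torques, N m; "tcp_pos": TCP position; "eef_rot": TCP orientation; "wrist_force": force on the tool from outside, world axes, zero at the start; "torque": the same for the moment, N m; "width": finger opening in mm.
Only numpy, scipy, OpenCV 4.12 (cv2) and the standard library are available. Lean on these libraries where they do the work, as an engineer would, in place of code of your own. Each camera call takes 0.05 s, during which the arm holds its last target.

## Working session

There is one attempt and no reset: what is moved stays moved. The work goes in short steps, Python scripts to look and compute and a tool call to move; the robot and the scene stay as the last step left them, time stands still between calls to the robot, and variables do not carry over. Pictures are saved under pics/ and viewed, and the job is handed in when it is done.

Besides the shell and the picture viewer there is one more tool, called in YAML: its name, and indented under it one key for each argument. drive_tool: Moves the arm, as the interface text tells. Its arguments: {"type":"object","properties":{"steps":{"type":"array"}},"required":["steps"]}

```bash
mkdir -p pics; python3 - <<'E'
from workcell import r
import cv2
print(r.sense())
for n in ("scene","top"):
    im=r.read_camera(n); cv2.imwrite(f"pics/{n}0.png",im[:,:,::-1])
    m=r.camera_model(n); print(n,m)
E
```

```text
{'time_s': 0.0, 'joint_positions': array([-1.30510594e+00,  3.59495368e-01,  1.51142709e+00, -1.22851724e-05,
        1.27247659e+00, -1.15082591e-01]), 'joint_vel': array([ 0.00103899,  0.00149408, -0.00088348,  0.00098977, -0.00041313,
        0.00151231]), 'joint_torque': array([ 7.73841311e-04, -5.27618229e+01, -2.78622025e+01, -2.48196175e-04,
        1.28524515e-02, -7.25133191e-06]), 'tcp_pos': array([ 222.80505628, -556.37914126,  230.4613394 ]), 'eef_rot': array([ 9.81930427e-01,  1.89240115e-01, -7.38028435e-05, -9.00193647e-04]), 'wrist_force': array([ 0.12327792, -0.4225014 , -0.52193832]), 'torque': array([0.00562595, 0.01390835, 0.01236392]), 'width': 85.29206470771942}
scene {'mtx': array([[479.65416556,   0.        , 248.79517691],
       [  0.        , 479.65416556, 188.63864175],
       [  0.        ,   0.        ,   1.        ]]), 'world_to_cam': array([[ 3.66282914e-01,  9.30501328e-01, -2.02624967e-03,
        -2.08056781e+02],
       [-6.07257985e-01,  2.40690080e-01,  7.57169746e-01,
         3.13759668e+02],
       [ 7.05035152e-01, -2.76107885e-01,  6.53215026e-01,
        -1.56183283e+03],
       [ 0.00000000e+00,  0.00000000e+00,  0.00000000e+00,
         1.00000000e+00]])}
top {'mtx': array([[350.87032298,   0.        , 249.92615192],
       [  0.        , 350.87032298, 189.32721384],
       [  0.        ,   0.        ,   1.        ]]), 'world_to_cam': array([[ 1.00036263e-02, -9.99937547e-01,  4.98290493e-03,
        -2.09894504e+01],
       [ 9.79228377e-01,  1.08054098e-02,  2.02472289e-01,
        -5.68184386e+02],
       [-2.02513487e-01,  2.85394480e-03,  9.79275315e-01,
        -7.96214066e+02],
       [ 0.00000000e+00,  0.00000000e+00,  0.00000000e+00,
         1.00000000e+00]])}
```

View pics/scene0.png

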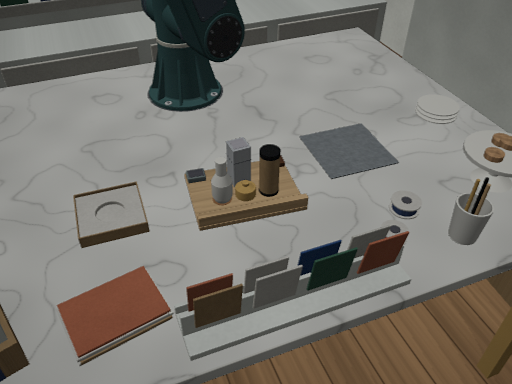

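View pics/top0.png

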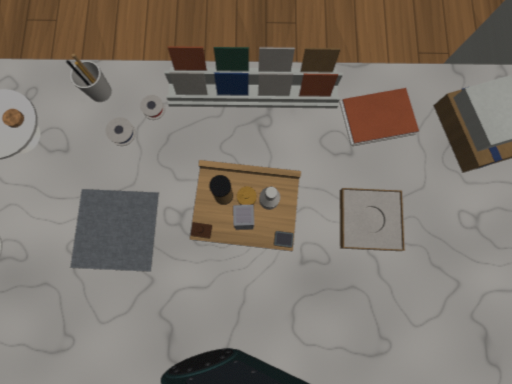

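The scene view and the top view agree on the layout: tin at the front spot (top px 244,216), tube on the left/+y spot (221,187), vase on the right/−y spot (270,195), and weight in the middle (247,196). The mat is on the left (116,230) and the box on the right (372,219). I'll enlarge the top view to measure more closely.

```bash
python3 - <<'E'
import cv2
im=cv2.imread("pics/top0.png")
cv2.imwrite("pics/crop1.png",cv2.resize(im[150:260,180:312],None,fx=6,fy=5.45,interpolation=cv2.INTER_CUBIC)) if 0 else cv2.imwrite("pics/crop1.png",cv2.resize(im[155:255,182:312],None,fx=6,fy=6,interpolation=cv2.INTER_CUBIC))
cv2.imwrite("pics/crop2.png",cv2.resize(im[180:260,330:415],None,fx=6,fy=6,interpolation=cv2.INTER_CUBIC))
cv2.imwrite("pics/crop3.png",cv2.resize(im[180:280,62:172],None,fx=5,fy=5,interpolation=cv2.INTER_CUBIC))
im=cv2.imread("pics/scene0.png")
cv2.imwrite("pics/crop4.png",cv2.resize(im[130:230,180:312],None,fx=6,fy=6,interpolation=cv2.INTER_CUBIC))
E
```

```text
(no output)
```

View pics/crop1.png

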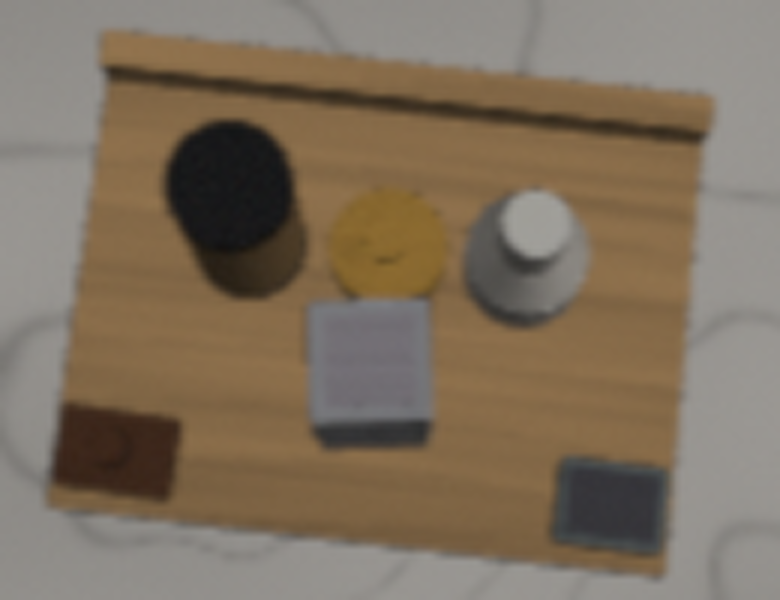

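View pics/crop2.png

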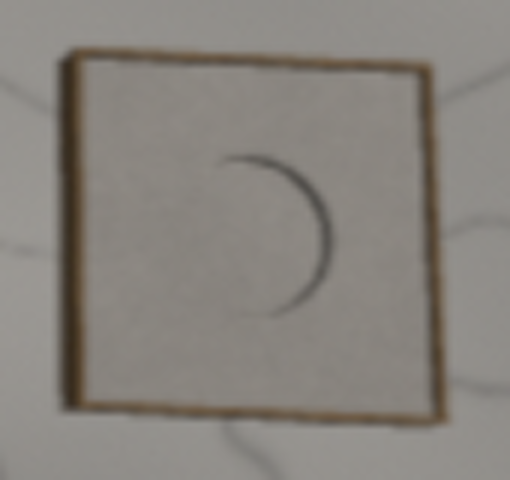

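View pics/crop3.png

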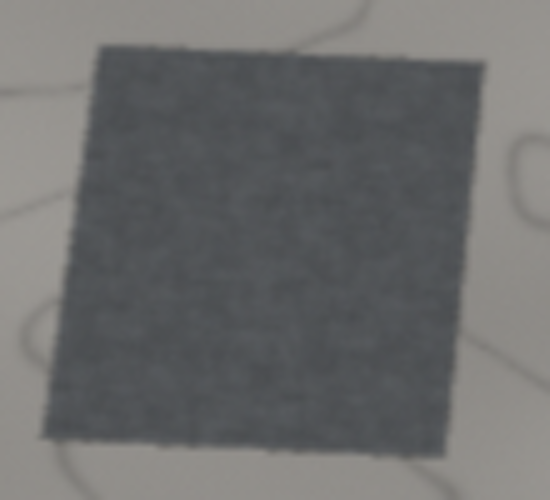

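View pics/crop4.png

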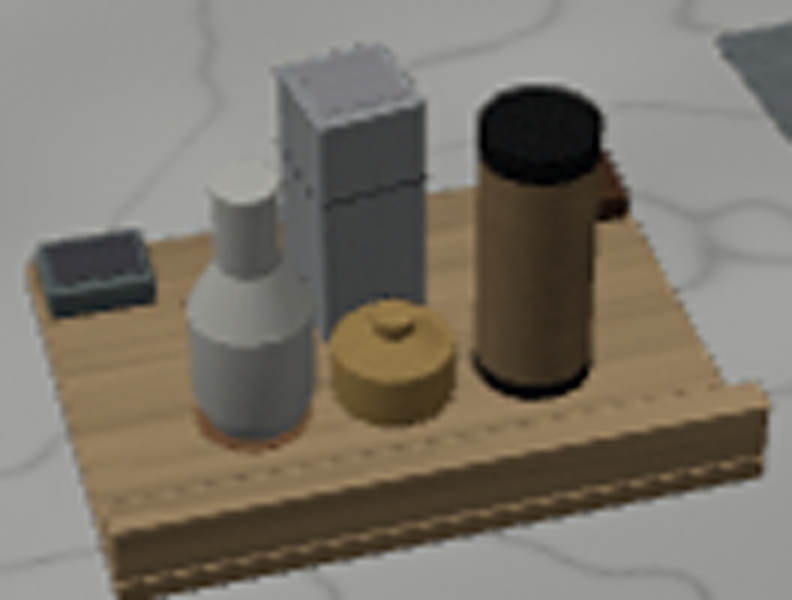

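```bash
cat > h.py <<'E'
import numpy as np, cv2
from workcell import r
def unproj(m,px,z):
    px=np.atleast_2d(px).astype(float); K=m["mtx"]; T=m["world_to_cam"]; R=T[:3,:3]; t=T[:3,3]
    x=(px[:,0]-K[0,2])/K[0,0]; y=(px[:,1]-K[1,2])/K[1,1]
    d=np.c_[x,-y,-np.ones(len(px))]@R   # world dirs
    c=-R.T@t
    return (c+d*((z-c[2])/d[:,2])[:,None])
def proj(m,P):
    P=np.atleast_2d(P).astype(float);T=m["world_to_cam"];K=m["mtx"]
    c=P@T[:3,:3].T+T[:3,3]
    return np.c_[K[0,0]*c[:,0]/-c[:,2]+K[0,2],-K[1,1]*c[:,1]/-c[:,2]+K[1,2]]
def crop(px,u0,v0,s): return (np.atleast_2d(px)+.5)/s-.5+[u0,v0]
E
python3 - <<'E'
from h import *
np.set_printoptions(precision=1,suppress=True)
m=r.camera_model("top")
f=lambda p,z:unproj(m,crop(p,182,155,6),z)[:,:2]
print("tube",f([[230,185]],132)); print("vase",f([[538,225]],127)); print("weight",f([[388,247]],38))
t=f([[308,300],[430,299],[434,418],[314,422]],122);print("tin",t,t.mean(0))
print("front",f([[50,507],[663,575]],12),"back",f([[103,30],[713,97]],40))
g=lambda p,z:unproj(m,crop(p,330,180,6),z)[:,:2]
t=g([[75,50],[430,65],[443,420],[78,406]],30);print("box",t,t.mean(0)); print("rec",g([[333,237],[246,237],[240,155]],22))
t=unproj(m,crop([[100,45],[485,62],[444,457],[42,438]],62,180,5),4)[:,:2];print("mat",t,t.mean(0))
m=r.camera_model("wrist");print(m); print(proj(m,[[535,0,12]]))
E
```

```text
tube [[561.3  52. ]]
vase [[548.4 -62.5]]
weight [[556.2  -6.1]]
tin [[520.   22.7]
 [520.9 -22.6]
 [476.7 -24.4]
 [474.7  19.6]] [498.1  -1.2]
front [[ 449.6  133.2]
 [ 424.3 -121.3]] back [[ 647.6  115.2]
 [ 621.3 -141.7]]
box [[ 580.4 -247.5]
 [ 575.6 -396.6]
 [ 428.4 -390.5]
 [ 432.5 -242.3]] [ 504.2 -319.2]
rec [[ 503.6 -353.9]
 [ 503.2 -317.6]
 [ 537.8 -317.2]]
mat [[576.7 420.4]
 [569.9 220.8]
 [370.9 228.6]
 [378.  427.8]] [473.9 324.4]
{'mtx': array([[286.6,   0. , 253.5],
       [  0. , 286.6, 194.7],
       [  0. ,   0. ,   1. ]]), 'world_to_cam': array([[   0.4,   -0.9,   -0. , -598.9],
       [   0.9,    0.4,   -0.3,   37.4],
       [   0.3,    0.1,    1. , -379.6],
       [   0. ,    0. ,    0. ,    1. ]])}
[[-248.  -445.9]]
```

drive_tool:
  steps:
    - [0, 0, 0, 0, 0.112]
    - [0, 0, 0, 0, 0.112]
    - [0, 0, 0, 0, 0.112]
    - [0, 1.745, -3.62, 0, 0]
    - [0, 1.745, -3.62, 0, 0]
    - [0, 1.745, -3.62, 0, 0]
    - [0, 1.745, -3.62, 0, 0]
    - [0, 1.745, -3.62, 0, 0]
    - [0, 1.745, -3.62, 0, 0]
    - [0, 1.745, -3.62, 0, 0]
    - [0, 1.745, -3.62, 0, 0]
    - [0, 1.745, -3.62, 0, 0]

```text
time_s: 1.1
tcp_pos: [365.3, -222.5, 231.1]
eef_rot: [1.0, 0.022, -0.0, -0.0]
wrist_force: [1.5, 0.6, -0.8]
width: 85.6
```

drive_tool:
  steps:
    - [0, 1.745, -3.62, 0, 0]
    - [0, 1.745, -3.62, 0, 0]
    - [0, 1.745, -3.62, 0, 0]
    - [0, 1.745, -3.62, 0, 0]
    - [0, 1.745, -3.62, 0, 0]
    - [0, 1.745, -3.62, 0, 0]
    - [0, 0, 0, 0, 0]
    - [0, 0, 0, 0, 0]
    - [0, 0, 0, 0, 0]

```text
time_s: 1.85
tcp_pos: [459.6, -2.9, 231.0]
eef_rot: [1.0, 0.023, -0.001, 0.0]
wrist_force: [0.5, -0.6, -0.4]
width: 84.9
```

```bash
python3 - <<'E'
from h import *
np.set_printoptions(precision=3,suppress=True)
s=r.sense();print(s["tcp_pos"],s["eef_rot"],s["time_s"],s["joint_positions"])
m=r.camera_model("wrist");im=r.read_camera("wrist");cv2.imwrite("pics/w1.png",im[:,:,::-1]);np.savez("w1.npz",**m)
print(-m["world_to_cam"][:3,:3].T@m["world_to_cam"][:3,3])
m=r.camera_model("wrist")
P=[[556,-6,54],[561.4,52.1,132],[549.8,-63.3,127],[498,-1,122]]
print(proj(m,P))
E
```

```text
[459.576  -2.919 230.954] [ 1.     0.023 -0.001  0.   ] 1.85 [-0.156  0.156  1.799 -0.001  1.188  1.368]
[530.672   0.095 373.386]
[[259.897  85.454]
 [187.537  65.965]
 [332.133  89.453]
 [252.37  149.387]]
```

View pics/w1.png

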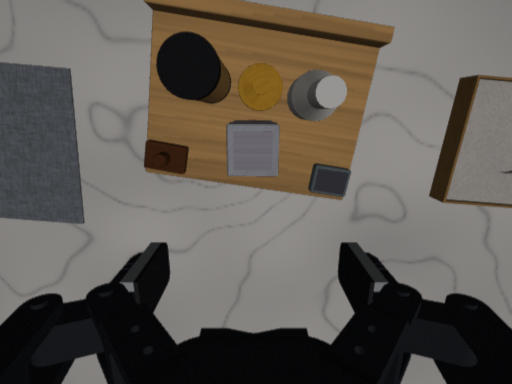

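The wrist view shows the tin top centred near (253,149), the tube cap near (189,66), the vase rim near (327,92) and the weight near (261,88). I'll refine these on an enlarged crop.

```bash
python3 - <<'E'
import cv2
im=cv2.imread("pics/w1.png")
cv2.imwrite("pics/w1c.png",cv2.resize(im[20:185,145:357],None,fx=3.7,fy=3.6,interpolation=cv2.INTER_CUBIC) if 0 else cv2.resize(im[25:175,148:358],None,fx=3.8,fy=3.8,interpolation=cv2.INTER_CUBIC))
E
```

```text
(no output)
```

View pics/w1c.png

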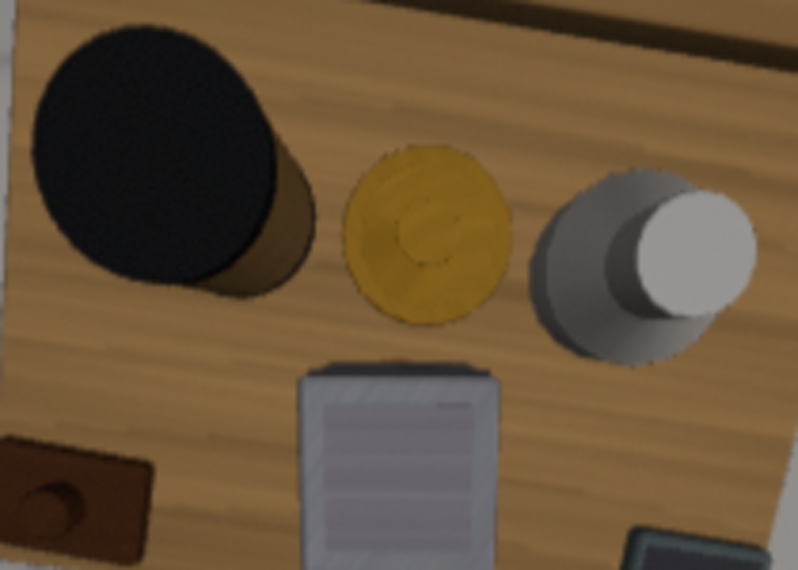

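```bash
python3 - <<'E'
from h import *
from scipy.optimize import least_squares
np.set_printoptions(precision=1,suppress=True)
m=dict(np.load("w1.npz"));c=lambda p:crop(p,148,25,3.8)
print("vase",unproj(m,c([697,254]),127)[:,:2],"knob",unproj(m,c([429,231]),54)[:,:2])
a=np.linspace(0,2*np.pi,361)
def ext(x,y,z,R): return proj(m,np.c_[x+R*np.cos(a),y+R*np.sin(a),0*a+z])
f=lambda q:[ext(*q,132,24)[:,0].min()-c([33,0])[0,0],ext(*q,132,24)[:,1].min()-c([0,26])[0,1]]
print("tube",least_squares(f,[561,52]).x)
t=unproj(m,c([[300,378],[498,379],[495,568],[301,568]]),122)[:,:2];print("tin",t)
im=cv2.imread("pics/w1.png");cv2.imwrite("pics/w1t.png",cv2.resize(im[110:190,210:295],None,fx=7,fy=7,interpolation=cv2.INTER_CUBIC))
E
```

```text
vase [[548.4 -61.8]] knob [[556.2  -5.8]]
tube [561.3  53. ]
tin [[518.5  22.7]
 [520.4 -21.7]
 [477.2 -24.1]
 [475.   21.5]]
```

View pics/w1t.png

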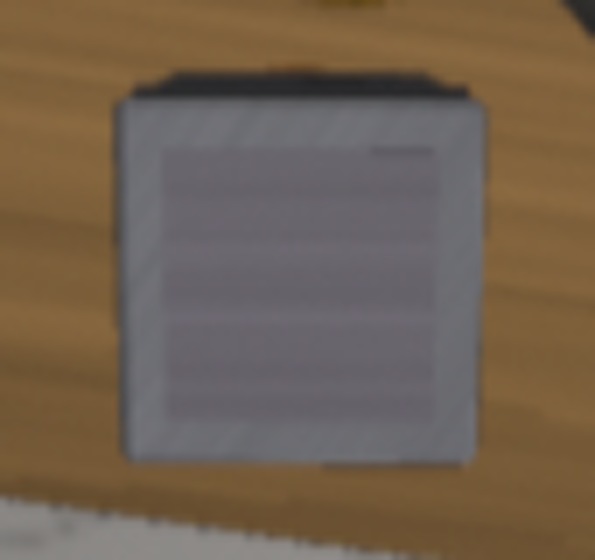

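```bash
python3 - <<'E'
from h import *
np.set_printoptions(precision=1,suppress=True)
m=dict(np.load("w1.npz"))
t=unproj(m,crop([[122,98],[485,100],[476,462],[126,463]],210,110,7),122)[:,:2];print(t,t.mean(0))
print(np.arctan2(*(t[0]-t[3])[::-1]),np.arctan2(*(t[1]-t[2])[::-1]),np.arctan2(*(t[0]-t[1]))*-1,np.arctan2(*(t[3]-t[2]))*-1)
E
```

```text
[[519.   22.3]
 [520.8 -21.8]
 [475.8 -23.9]
 [473.6  20.9]] [497.3  -0.6]
0.03219312409525132 0.04631061166723353 0.04163975739764886 0.05003577160406315
```

drive_tool:
  steps:
    - [0, 1.9, -0.03, 1.6, 0]
    - [0, 1.91, 0, 2.7, 0]
    - [0, 0, 0, 3.6, 0]
    - [0, 0, 0, 3.6, 0]
    - [0, 0, 0, 2.6, 0]
    - [0, 0, 0, 1.2, 0]
    - [0, 0, 0, 0, 0]
    - [0, 0, 0, 0, 0]

```text
time_s: 2.57
tcp_pos: [497.4, -2.3, 77.9]
eef_rot: [1.0, 0.021, -0.001, -0.0]
wrist_force: [-0.1, -0.9, 0.1]
width: 85.4
```

drive_tool:
  steps:
    - [0, 0, -0.16, 0, 0]
    - [0, 0, 0, 0, 0]
    - [1, 0, 0, 0, 0]
    - [1, 0, 0, 0, 0]
    - [1, 0, 0, 0, 0]
    - [1, 0, 0, 0, 0]
    - [1, 0, 0, 0, 0]
    - [1, 0, 0, 0, 0]

```text
time_s: 3.23
tcp_pos: [498.6, 0.7, 79.0]
eef_rot: [1.0, 0.023, 0.001, 0.0]
wrist_force: [-1.6, -0.1, 4.8]
width: 45.4
```

drive_tool:
  steps:
    - [1, 0, 0, -1.5, 0]
    - [1, 0, 0, -3.5, 0]
    - [1, 0, 0, -3.0, 0]
    - [1, -0.4, -1.8, 0, 0]
    - [1, -0.79, -3.6, 0, 0]
    - [1, -0.79, -3.6, 0, 0]
    - [1, -0.79, -3.6, 0, 0]
    - [1, -0.79, -3.6, 0, 0]
    - [1, -0.79, -3.6, 0, 0]
    - [1, -0.79, -3.6, 0, 0]
    - [1, -0.79, -3.6, 0, 0]
    - [1, -0.79, -3.6, 0, 0]

```text
time_s: 4.23
tcp_pos: [416.1, 305.1, 158.4]
eef_rot: [1.0, 0.023, -0.0, 0.0]
wrist_force: [1.3, 0.5, -1.1]
width: 45.4
```

drive_tool:
  steps:
    - [1, -0.43, -2.07, 0, 0]
    - [1, 0, 0, 2.5, 0]
    - [1, 0, 0, 3.5, 0]
    - [1, 0, 0, 1.5, 0]
    - [1, 0, 0, 0.8, 0]
    - [1, 0, 0, 0, 0]
    - [1, 0, 0, 0, 0]
    - [1, 0, 0, 0, 0]

```text
time_s: 4.9
tcp_pos: [413.1, 324.4, 76.5]
eef_rot: [1.0, 0.022, 0.001, -0.001]
wrist_force: [-0.4, -0.3, -1.0]
width: 45.2
```

drive_tool:
  steps:
    - [1, 0, 0, 0.25, 0]
    - [1, 0, 0, 0.2, 0]
    - [1, 0, 0, 0, 0]
    - [1, 0, 0, 0, 0]

```text
time_s: 5.23
tcp_pos: [412.2, 324.0, 71.2]
eef_rot: [1.0, 0.022, 0.0, -0.0]
wrist_force: [0.3, -0.0, -1.4]
width: 45.2
```

```bash
python3 - <<'E'
from h import *
im=r.read_camera("scene");cv2.imwrite("pics/s2.png",cv2.resize(im[100:220,220:420,::-1],None,fx=4,fy=4,interpolation=cv2.INTER_CUBIC))
print(r.sense()["wrist_force"],r.sense()["tcp_pos"])
E
```

```text
[-0.04586774  0.80513923 -0.94866344] [412.19982823 323.98940648  71.11097699]
```

View pics/s2.png

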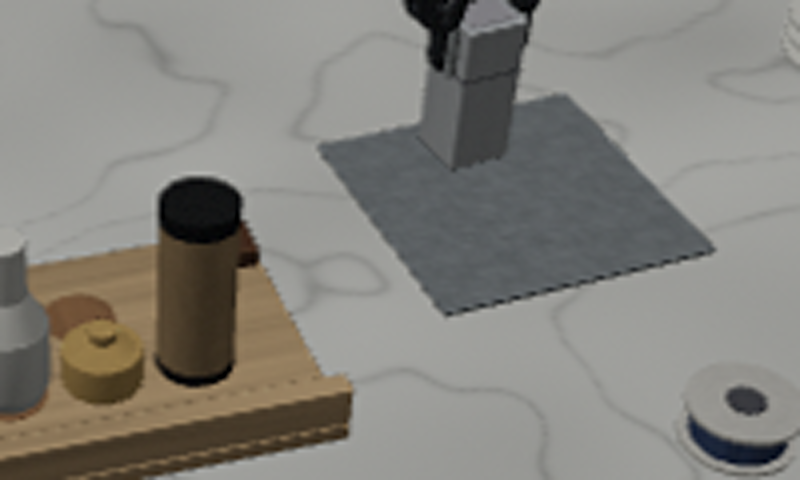

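drive_tool:
  steps:
    - [1, 0, 0, 0.05, 0]
    - [0, 0, 0, 0, 0]
    - [0, 0, 0, 0, 0]
    - [0, 0, 0, 0, 0]
    - [0, 0, 0, 0, 0]
    - [0, 0, 0, -2, 0]
    - [0, 0, 0, -4, 0]
    - [0, 0, 0, -3, 0]

```text
time_s: 5.95
tcp_pos: [411.7, 323.7, 161.5]
eef_rot: [1.0, 0.022, -0.001, 0.0]
wrist_force: [0.2, 0.1, -0.3]
width: 85.6
```

drive_tool:
  steps:
    - [0, 1.71, 3.47, 0, 0]
    - [0, 1.71, 3.47, 0, 0]
    - [0, 1.71, 3.47, 0, 0]
    - [0, 1.71, 3.47, 0, 0]
    - [0, 1.71, 3.47, 0, 0]
    - [0, 1.71, 3.47, 0, 0]
    - [0, 1.71, 3.47, 0, 0]
    - [0, 1.71, 3.47, 0, 0]
    - [0, 0, 0, 0, 0]
    - [0, 0, 0, 0, 0]

```text
time_s: 6.78
tcp_pos: [562.2, 50.8, 160.2]
eef_rot: [1.0, 0.021, 0.0, -0.0]
wrist_force: [-0.4, -0.1, -0.5]
width: 85.6
```

```bash
python3 - <<'E'
from h import *
np.set_printoptions(precision=1,suppress=True)
p=[]
for i in range(3):
    im=r.read_camera("scene");p.append(r.sense()["tcp_pos"])
print(np.array(p),np.mean(p,0))
cv2.imwrite("pics/s3.png",im[60:300,100:450,::-1].repeat(2,0).repeat(2,1))
E
```

```text
[[561.   52.2 160. ]
 [560.4  53.1 160. ]
 [560.2  53.6 160.1]] [560.5  53.  160. ]
```

View pics/s3.png

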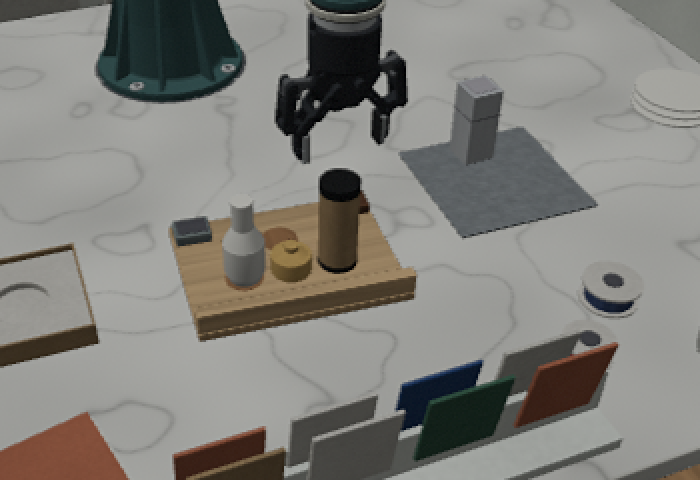

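The tin is standing on the mat. Next is the tube.

drive_tool:
  steps:
    - [0, 0, 0, 2.5, 0]
    - [0, 0, 0, 3.5, 0]
    - [0, 0, 0, 1.8, 0]
    - [0, 0, 0, 0, 0]
    - [0, 0, 0, 0, 0]
    - [1, 0, 0, 0, 0]
    - [1, 0, 0, 0, 0]
    - [1, 0, 0, 0, 0]
    - [1, 0, 0, 0, 0]
    - [1, 0, 0, 0, 0]
    - [1, 0, 0, 0, 0]

```text
time_s: 7.85
tcp_pos: [562.5, 53.0, 84.1]
eef_rot: [1.0, 0.022, 0.002, -0.0]
wrist_force: [-1.4, 0.6, 6.1]
width: 46.9
```

drive_tool:
  steps:
    - [1, 0, 0, -1.5, 0]
    - [1, 0, 0, -3.5, 0]
    - [1, 0, 0, -3.0, 0]
    - [1, -0.5, -1.9, 0, 0]
    - [1, -0.94, -3.5, 0, 0]
    - [1, -0.94, -3.5, 0, 0]
    - [1, -0.94, -3.5, 0, 0]
    - [1, -0.94, -3.5, 0, 0]
    - [1, -0.94, -3.5, 0, 0]
    - [1, -0.94, -3.5, 0, 0]
    - [1, -0.94, -3.5, 0, 0]
    - [1, -0.32, -1.08, 0, 0]

```text
time_s: 8.85
tcp_pos: [473.5, 328.3, 163.2]
eef_rot: [1.0, 0.024, 0.0, -0.001]
wrist_force: [-0.1, -0.1, -0.7]
width: 47.2
```

drive_tool:
  steps:
    - [1, 0, 0, 0, 0]
    - [1, 0, 0, 2.5, 0]
    - [1, 0, 0, 3.5, 0]
    - [1, 0, 0, 1.5, 0]
    - [1, 0, 0, 0.8, 0]
    - [1, 0, 0, 0.3, 0]
    - [1, 0, 0, 0.15, 0]
    - [1, 0, 0, 0, 0]
    - [1, 0, 0, 0, 0]

```text
time_s: 9.6
tcp_pos: [476.2, 323.6, 76.1]
eef_rot: [1.0, 0.022, 0.001, -0.0]
wrist_force: [0.5, -0.3, -2.2]
width: 46.6
```

drive_tool:
  steps:
    - [1, 0, 0, 0.05, 0]
    - [0, 0, 0, 0, 0]
    - [0, 0, 0, 0, 0]
    - [0, 0, 0, 0, 0]
    - [0, 0, 0, 0, 0]
    - [0, 0, 0, -2, 0]
    - [0, 0, 0, -4, 0]
    - [0, 0, 0, -3, 0]

```text
time_s: 10.27
tcp_pos: [474.6, 323.8, 165.4]
eef_rot: [1.0, 0.022, -0.001, 0.0]
wrist_force: [1.1, 0.3, 0.3]
width: 85.6
```

drive_tool:
  steps:
    - [0, 0.56, 3.889, 0, 0]
    - [0, 0.56, 3.889, 0, 0]
    - [0, 0.56, 3.889, 0, 0]
    - [0, 0.56, 3.889, 0, 0]
    - [0, 0.56, 3.889, 0, 0]
    - [0, 0.56, 3.889, 0, 0]
    - [0, 0.56, 3.889, 0, 0]
    - [0, 0.56, 3.889, 0, 0]
    - [0, 0.56, 3.889, 0, 0]
    - [0, 0.56, 3.889, 0, 0]
    - [0, 0, 0, 0, 0]
    - [0, 0, 0, 0, 0]

```text
time_s: 11.27
tcp_pos: [548.8, -64.3, 164.2]
eef_rot: [1.0, 0.02, 0.0, 0.0]
wrist_force: [0.9, 0.6, -0.1]
width: 85.5
```

```bash
python3 - <<'E'
from h import *
np.set_printoptions(precision=1,suppress=True)
p=[]
for i in range(3):
    im=r.read_camera("scene");p.append(r.sense()["tcp_pos"])
print(np.array(p),np.mean(p,0))
cv2.imwrite("pics/s4.png",im[60:300,100:450,::-1].repeat(2,0).repeat(2,1))
E
```

```text
[[548.1 -62.6 164.1]
 [547.8 -61.6 164. ]
 [547.7 -61.  164.1]] [547.9 -61.7 164.1]
```

View pics/s4.png

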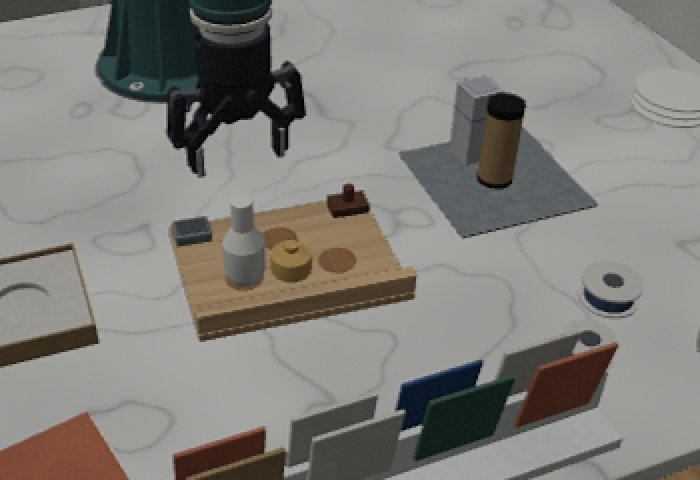

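Tube and tin both stand on the mat. Next is the vase.

drive_tool:
  steps:
    - [0, 0, 0, 2.5, 0]
    - [0, 0, 0, 3.2, 0]
    - [0, 0, 0, 1.6, 0]
    - [0, 0, 0, 0, 0]
    - [0, 0, 0, 0, 0]
    - [1, 0, 0, 0, 0]
    - [1, 0, 0, 0, 0]
    - [1, 0, 0, 0, 0]
    - [1, 0, 0, 0, 0]
    - [1, 0, 0, 0, 0]
    - [1, 0, 0, 0, 0]
    - [1, 0, 0, 0, 0]

```text
time_s: 12.42
tcp_pos: [548.9, -62.1, 92.2]
eef_rot: [1.0, 0.022, 0.001, 0.0]
wrist_force: [-0.3, 1.6, 5.0]
width: 24.2
```

drive_tool:
  steps:
    - [1, 0, 0, -1.5, 0]
    - [1, 0, 0, -3.5, 0]
    - [1, 0, 0, -3.0, 0]
    - [1, 0.03, -1.9, 0, 0]
    - [1, 0.066, -3.9, 0, 0]
    - [1, 0.066, -3.9, 0, 0]
    - [1, 0.066, -3.9, 0, 0]
    - [1, 0.066, -3.9, 0, 0]
    - [1, 0.066, -3.9, 0, 0]
    - [1, 0.066, -3.9, 0, 0]
    - [1, 0.066, -3.9, 0, 0]
    - [1, 0.066, -3.9, 0, 0]

```text
time_s: 13.42
tcp_pos: [538.3, 270.6, 171.2]
eef_rot: [1.0, 0.022, -0.0, 0.0]
wrist_force: [0.7, -1.0, -1.7]
width: 24.0
```

drive_tool:
  steps:
    - [1, 0.066, -3.9, 0, 0]
    - [1, 0.08, -1.61, 0, 0]
    - [1, 0, 0, 0, 0]
    - [1, 0, 0, 2.5, 0]
    - [1, 0, 0, 3.5, 0]
    - [1, 0, 0, 1.5, 0]
    - [1, 0, 0, 0.8, 0]
    - [1, 0, 0, 0.3, 0]
    - [1, 0, 0, 0.15, 0]
    - [1, 0, 0, 0, 0]
    - [1, 0, 0, 0, 0]

```text
time_s: 14.33
tcp_pos: [539.1, 323.8, 84.9]
eef_rot: [1.0, 0.022, 0.001, -0.0]
wrist_force: [0.7, 0.0, -2.7]
width: 23.9
```

drive_tool:
  steps:
    - [1, 0, 0, 0.05, 0]
    - [0, 0, 0, 0, 0]
    - [0, 0, 0, 0, 0]
    - [0, 0, 0, 0, 0]
    - [0, 0, 0, 0, 0]
    - [0, 0, 0, -2, 0]
    - [0, 0, 0, -4, 0]
    - [0, 0, 0, -3, 0]
    - [0, 0, 0, 0, 0]

```text
time_s: 15.08
tcp_pos: [542.1, 326.0, 180.2]
eef_rot: [1.0, 0.023, 0.005, -0.002]
wrist_force: [1.6, 0.2, 0.1]
width: 85.6
```

drive_tool:
  steps:
    - [0, 0.042, 4.13, 0, 0]
    - [0, 0.042, 4.13, 0, 0]
    - [0, 0.042, 4.13, 0, 0]
    - [0, 0.042, 4.13, 0, 0]
    - [0, 0.042, 4.13, 0, 0]
    - [0, 0.042, 4.13, 0, 0]
    - [0, 0.042, 4.13, 0, 0]
    - [0, 0.042, 4.13, 0, 0]
    - [0, 0, 0, 0, 0]
    - [0, 0, 0, 0, 0]

```text
time_s: 15.92
tcp_pos: [556.4, -8.2, 173.2]
eef_rot: [1.0, 0.02, 0.0, -0.0]
wrist_force: [-0.3, -0.9, -0.6]
width: 85.2
```

```bash
python3 - <<'E'
from h import *
np.set_printoptions(precision=1,suppress=True)
p=[]
for i in range(3):
    im=r.read_camera("scene");p.append(r.sense()["tcp_pos"])
print(np.mean(p,0))
cv2.imwrite("pics/s5.png",im[60:300,100:450,::-1].repeat(2,0).repeat(2,1))
m=r.camera_model("wrist");im=r.read_camera("wrist");cv2.imwrite("pics/w5.png",im[:,:,::-1]);np.savez("w5.npz",**m)
m=r.camera_model("top");im=r.read_camera("top");cv2.imwrite("pics/t5.png",im[:,:,::-1])
E
```

```text
[556.   -5.7 173.1]
```

View pics/s5.png

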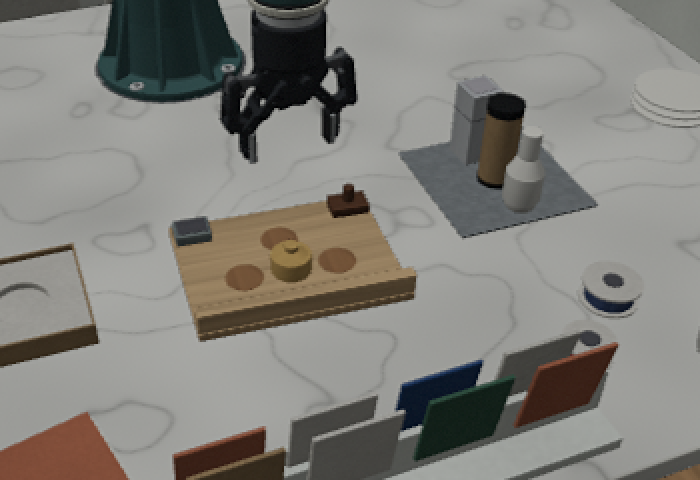

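View pics/w5.png

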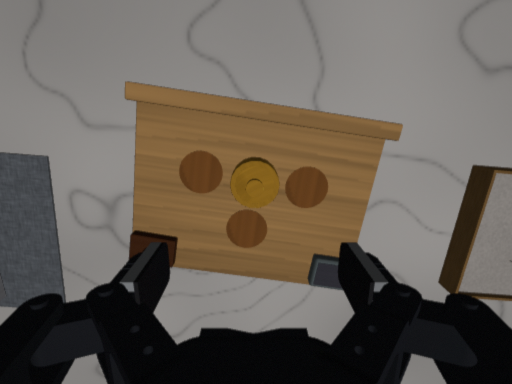

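All three stand on the mat, and the discs are now bare at px (201,172), (307,187) and (247,229). That lets me check the spot centres.

```bash
python3 - <<'E'
from h import *
np.set_printoptions(precision=1,suppress=True)
m=dict(np.load("w5.npz")); im=cv2.imread("pics/w5.png")
hsv=cv2.cvtColor(im,cv2.COLOR_BGR2HSV)
for (u,v) in [(201,172),(307,187),(247,229)]:
    ref=im[v,u].astype(int); bg=im[v-5:v+5,u+25:u+32].reshape(-1,3).mean(0)
    mask=((im.astype(float)@[.1,.5,.4])<((ref@[.1,.5,.4])+(bg@[.1,.5,.4]))/2).astype(np.uint8)
    n,l,s,c=cv2.connectedComponentsWithStats(mask); k=l[v,u]; print(c[k],s[k],unproj(m,c[k],12)[:,:2])
print("knob",unproj(m,[[254.5,184.5]],54))
E
```

```text
[200.4 171.7] [ 179  151   44   42 1458] [[561.3  52.7]]
[306.1 187. ] [ 285  167   43   41 1412] [[549.6 -62.8]]
[246.1 228.3] [ 226  209   41   39 1247] [[497.8   0.8]]
knob [[560.4  -5.7  54. ]]
```

drive_tool:
  steps:
    - [0, 0, 0, 2.5, 0]
    - [0, 0, 0, 4, 0]
    - [0, 0, 0, 4, 0]
    - [0, 0, 0, 3, 0]
    - [0, 0, 0, 1.48, 0]
    - [0, 0, 0, 0.5, 0]
    - [0, 0, 0, 0, 0]
    - [0, 0, 0, 0, 0]
    - [1, 0, 0, 0, 0]
    - [1, 0, 0, 0, 0]
    - [1, 0, 0, 0, 0]
    - [1, 0, 0, 0, 0]

```text
time_s: 17.17
tcp_pos: [557.2, -5.8, 20.2]
eef_rot: [1.0, 0.022, 0.001, 0.0]
wrist_force: [-1.7, 1.3, 8.7]
width: 48.2
```

drive_tool:
  steps:
    - [1, 0, 0, 0, 0]
    - [1, 0, 0, 0, 0]

```text
time_s: 17.33
tcp_pos: [557.2, -5.9, 20.2]
eef_rot: [1.0, 0.022, 0.001, 0.0]
wrist_force: [-1.0, 2.0, 8.4]
width: 47.6
```

```bash
python3 - <<'E'
from h import *
np.set_printoptions(precision=1,suppress=True)
im=r.read_camera("scene");s=r.sense();print(s["tcp_pos"],s["wrist_force"])
cv2.imwrite("pics/s6.png",cv2.resize(im[130:240,180:310,::-1],None,fx=6,fy=5.4,interpolation=cv2.INTER_CUBIC))
E
```

```text
[557.2  -5.9  20.2] [-1.6  1.8  8.3]
```

View pics/s6.png

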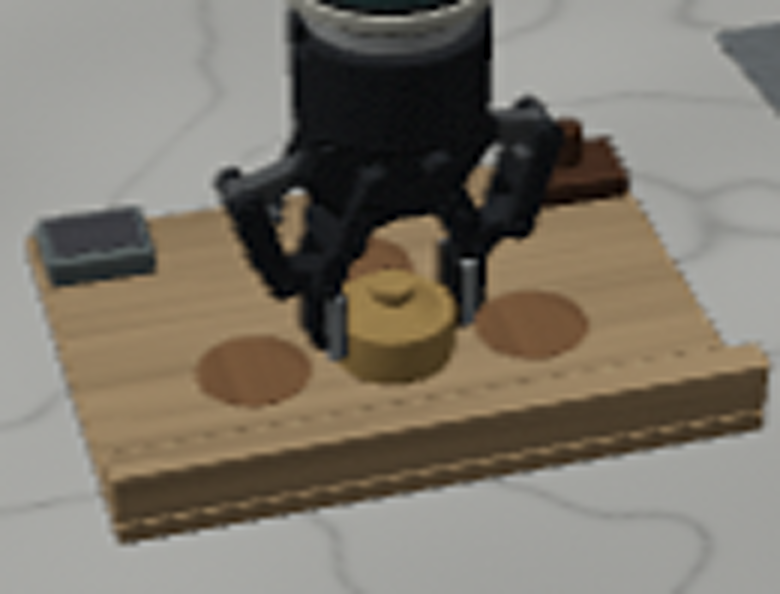

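```bash
python3 - <<'E'
from h import *
np.set_printoptions(precision=1,suppress=True)
m=r.camera_model("scene"); im=r.read_camera("scene")[:,:,::-1].copy()
s=6; big=cv2.resize(im[150:220,190:310],None,fx=s,fy=s,interpolation=cv2.INTER_CUBIC)
a=np.linspace(0,2*np.pi,200)
def dr(P,c):
    p=((proj(m,P)-[190,150]+.5)*s-.5).astype(np.int32); cv2.polylines(big,[p],False,c,1)
for x,col in ((556.2,(0,255,0)),(560.4,(0,0,255))):
    dr(np.c_[x+25*np.cos(a),-6+25*np.sin(a),0*a+38],col)
    dr(np.c_[x+25*np.cos(a),-6+25*np.sin(a),0*a+12],col)
dr(np.c_[561.3+23.5*np.cos(a),52.7+23.5*np.sin(a),0*a+12],(255,0,0))
cv2.imwrite("pics/s7.png",big)
w=cv2.imread("pics/w5.png");cv2.imwrite("pics/w5c.png",cv2.resize(w[140:260,180:330],None,fx=5,fy=5,interpolation=cv2.INTER_CUBIC))
E
```

View pics/s7.png

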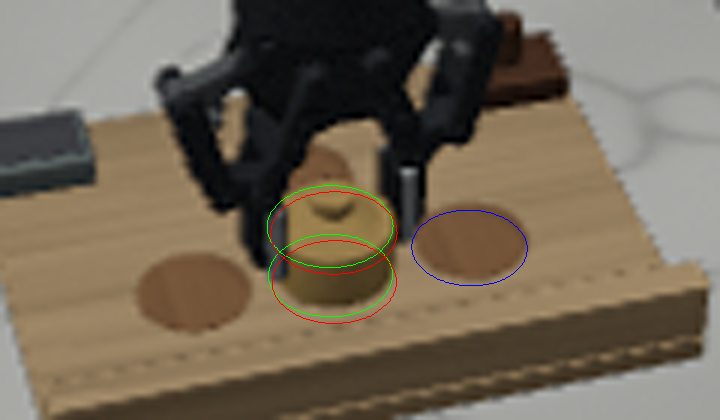

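View pics/w5c.png

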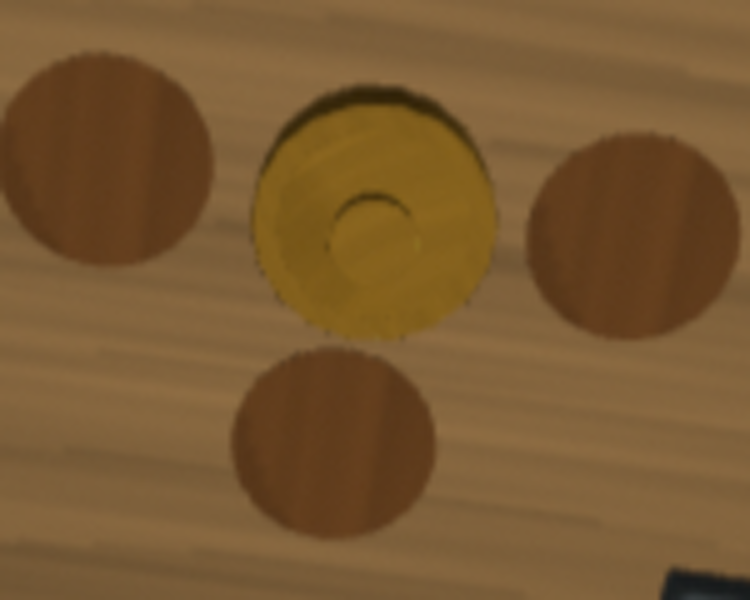

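```bash
python3 - <<'E'
from h import *
np.set_printoptions(precision=1,suppress=True)
m=r.camera_model("scene")
for z in (12,18,24,30,38,50): print(z,(proj(m,[[567.5,-31,z],[566.5,19,z]])-[190,150]+.5)*6-.5)
m=r.camera_model("top");im=cv2.imread("pics/t5.png")
E
```

```text
12 [[282.2 307.8]
 [397.7 275.5]]
18 [[282.  296.6]
 [397.8 264.3]]
24 [[281.7 285.3]
 [397.9 253.1]]
30 [[281.4 274. ]
 [398.  241.8]]
38 [[281.  258.7]
 [398.2 226.5]]
50 [[280.4 235.5]
 [398.4 203.4]]
```

drive_tool:
  steps:
    - [1, 0, 0, -1.5, 0]
    - [1, 0, 0, -3.5, 0]
    - [1, 0, 0, -4, 0]
    - [1, 0, 0, -3, 0]
    - [1, -0.5, 2.3, 0, 0]
    - [1, -0.8, 3.75, 0, 0]
    - [1, -0.8, 3.75, 0, 0]
    - [1, -0.8, 3.75, 0, 0]
    - [1, -0.8, 3.75, 0, 0]
    - [1, -0.8, 3.75, 0, 0]
    - [1, -0.8, 3.75, 0, 0]
    - [1, -0.8, 3.75, 0, 0]

```text
time_s: 18.43
tcp_pos: [507.0, -295.5, 138.8]
eef_rot: [1.0, 0.022, 0.0, -0.0]
wrist_force: [0.3, 0.7, -2.2]
width: 47.5
```

drive_tool:
  steps:
    - [1, -0.54, 2.44, 0, 0]
    - [1, 0, 0, 0, 0]
    - [1, 0, 0, 0, 0]
    - [1, 0, 0, 0, 0]

```text
time_s: 18.77
tcp_pos: [503.1, -317.7, 138.3]
eef_rot: [1.0, 0.022, -0.0, -0.001]
wrist_force: [1.0, -0.4, -3.0]
width: 47.9
```

```bash
python3 - <<'E'
from h import *
np.set_printoptions(precision=1,suppress=True)
p=[]
for i in range(2):
    im=r.read_camera("scene");p.append(r.sense()["tcp_pos"])
print(np.mean(p,0),r.sense()["wrist_force"])
cv2.imwrite("pics/s8.png",cv2.resize(im[130:260,60:200,::-1],None,fx=4,fy=4))
m=r.camera_model("wrist");im=r.read_camera("wrist");cv2.imwrite("pics/w8.png",im[:,:,::-1]);np.savez("w8.npz",**m)
E
```

```text
[ 503.4 -317.1  138.4] [-0.5  0.4 -2.6]
```

View pics/s8.png

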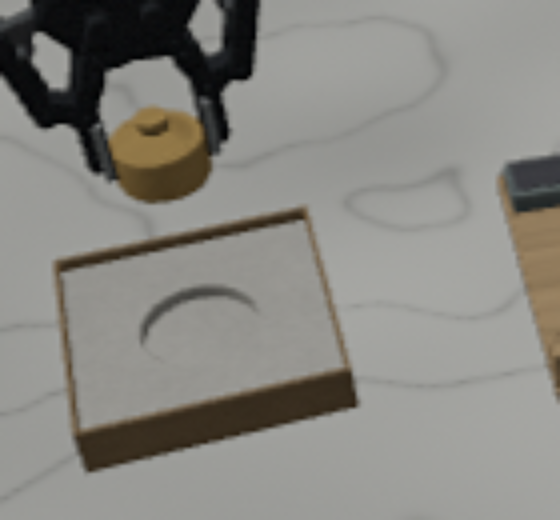

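View pics/w8.png

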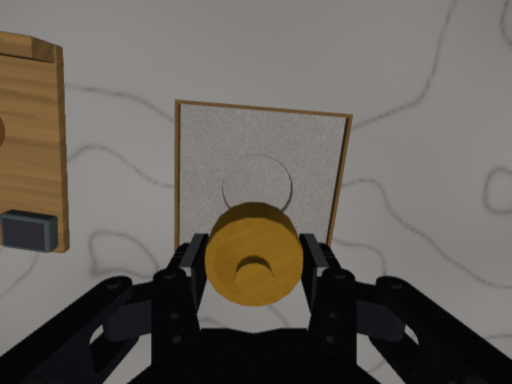

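The weight hangs level in the grip. The wrist view shows the recess rim at left 222, right 293 and top row 154.

```bash
python3 - <<'E'
from h import *
from scipy.optimize import least_squares
np.set_printoptions(precision=1,suppress=True)
m=dict(np.load("w8.npz"));a=np.linspace(0,2*np.pi,721)
def f(q):
    e=proj(m,np.c_[q[0]+33*np.cos(a),q[1]+33*np.sin(a),0*a+22]); return [e[:,0].min()-222,e[:,0].max()-293,e[:,1].min()-154]
s=least_squares(f,[503,-318]);print(s.x,s.fun)
c=unproj(m,[[176,101],[351,115]],30);print(c)
E
```

```text
[ 504.3 -320.7] [ 0.2 -0.2 -0. ]
[[ 579.3 -248.9   30. ]
 [ 574.9 -396.    30. ]]
```

drive_tool:
  steps:
    - [1, 0.05, 0.15, 2, 0]
    - [1, 0, 0, 4, 0]
    - [1, 0, 0, 3, 0]
    - [1, 0, 0, 1.2, 0]
    - [1, 0, 0, 0.8, 0]
    - [1, 0, 0, 0.4, 0]
    - [1, 0, 0, 0.3, 0]
    - [1, 0, 0, 0.2, 0]
    - [1, 0, 0, 0, 0]
    - [1, 0, 0, 0, 0]

```text
time_s: 19.75
tcp_pos: [505.0, -320.5, 20.6]
eef_rot: [1.0, 0.022, 0.001, 0.001]
wrist_force: [0.3, -0.7, -3.5]
width: 47.9
```

```bash
python3 - <<'E'
from h import *
im=r.read_camera("scene");s=r.sense();print(s["tcp_pos"],s["wrist_force"])
cv2.imwrite("pics/s9.png",cv2.resize(im[130:260,60:200,::-1],None,fx=4,fy=4))
E
```

```text
[ 504.89016305 -320.4235369    20.49534997] [ 0.66601072 -0.32370016 -3.75564111]
```

View pics/s9.png

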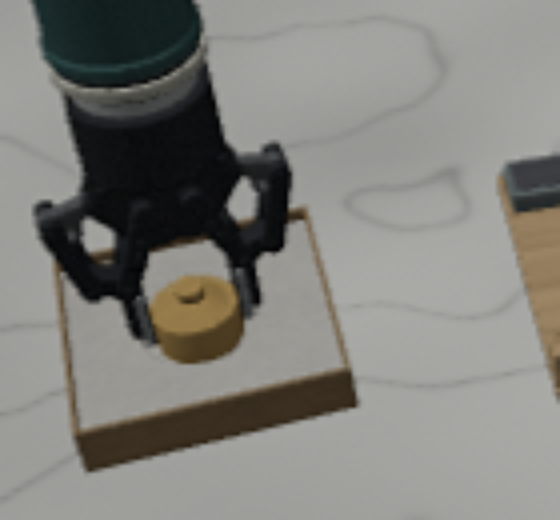

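drive_tool:
  steps:
    - [1, 0, 0, 0.1, 0]
    - [1, 0, 0, 0.05, 0]
    - [1, 0, 0, 0, 0]

```text
time_s: 20.05
tcp_pos: [504.9, -320.5, 20.2]
eef_rot: [1.0, 0.022, 0.001, 0.001]
wrist_force: [-3.4, 1.5, 11.2]
width: 48.1
```

drive_tool:
  steps:
    - [0, 0, 0, 0, 0]
    - [0, 0, 0, 0, 0]
    - [0, 0, 0, 0, 0]
    - [0, 0, 0, 0, 0]
    - [0, 0, 0, -2, 0]
    - [0, 0, 0, -4, 0]
    - [0, 0, 0, -4, 0]
    - [0, 0, 0, -4, 0]
    - [0, 0, 0, 0, 0]
    - [0, 0, 0, 0, 0]

```text
time_s: 20.88
tcp_pos: [506.1, -321.4, 160.9]
eef_rot: [1.0, 0.022, 0.002, 0.002]
wrist_force: [-0.2, 0.6, -0.6]
width: 85.5
```

```bash
python3 - <<'E'
from h import *
np.set_printoptions(precision=1,suppress=True)
p=[]
for i in range(2):
    im=r.read_camera("scene");p.append(r.sense()["tcp_pos"])
print(np.mean(p,0))
w=r.read_camera("wrist");t=r.read_camera("top")
cv2.imwrite("pics/t10.png",t[:,:,::-1]);cv2.imwrite("pics/s10f.png",im[:,:,::-1])
a=cv2.resize(im[150:260,60:160,::-1],(390,430));b=cv2.resize(w[80:260,140:380,::-1],(400,300))
c=np.zeros((430,790,3),np.uint8);c[:,:390]=a;c[:300,390:]=b;cv2.imwrite("pics/c10.png",c)
E
```

```text
[ 504.2 -319.9  158. ]
```

View pics/c10.png

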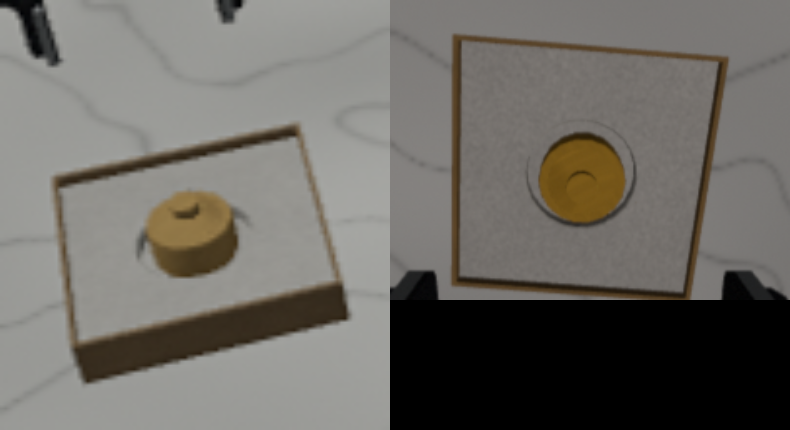

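The weight sits flat inside the recess. Next I'll bring the vase back.

drive_tool:
  steps:
    - [0, 0.391, -4.011, 0, 0]
    - [0, 0.391, -4.011, 0, 0]
    - [0, 0.391, -4.011, 0, 0]
    - [0, 0.391, -4.011, 0, 0]
    - [0, 0.391, -4.011, 0, 0]
    - [0, 0.391, -4.011, 0, 0]
    - [0, 0.391, -4.011, 0, 0]
    - [0, 0.391, -4.011, 0, 0]

```text
time_s: 21.75
tcp_pos: [519.7, 4.0, 156.4]
eef_rot: [1.0, 0.022, -0.002, -0.0]
wrist_force: [1.5, 0.3, 0.7]
width: 85.6
```

drive_tool:
  steps:
    - [0, 0.391, -4.011, 0, 0]
    - [0, 0.391, -4.011, 0, 0]
    - [0, 0.391, -4.011, 0, 0]
    - [0, 0.391, -4.011, 0, 0]
    - [0, 0.391, -4.011, 0, 0]
    - [0, 0.391, -4.011, 0, 0]
    - [0, 0.391, -4.011, 0, 0]
    - [0, 0.391, -4.011, 0, 0]
    - [0, 0, 0, 0, 0]
    - [0, 0, 0, 0, 0]
    - [0, 0, 0, 0, 0]

```text
time_s: 22.67
tcp_pos: [536.8, 323.3, 156.2]
eef_rot: [1.0, 0.023, -0.002, 0.001]
wrist_force: [-0.1, -1.4, 0.5]
width: 85.3
```

```bash
python3 - <<'E'
from h import *
np.set_printoptions(precision=1,suppress=True)
p=[]
for i in range(2):
    im=r.read_camera("scene");p.append(r.sense()["tcp_pos"])
print(np.mean(p,0))
E
```

```text
[537.2 322.5 156.8]
```

drive_tool:
  steps:
    - [0, 0, 0, 2.5, 0]
    - [0, 0, 0, 3.5, 0]
    - [0, 0, 0, 1.47, 0]
    - [0, 0, 0, 0, 0]
    - [0, 0, 0, 0, 0]

```text
time_s: 23.18
tcp_pos: [537.5, 322.3, 82.7]
eef_rot: [1.0, 0.022, -0.001, 0.001]
wrist_force: [-0.9, 0.3, -0.5]
width: 85.5
```

```bash
python3 - <<'E'
from h import *
np.set_printoptions(precision=1,suppress=True)
p=[]
for i in range(4):
    im=r.read_camera("scene");p.append(r.sense()["tcp_pos"])
print(np.array(p),r.sense()["joint_positions"])
E
```

```text
[[538.6 323.1  83.9]
 [539.3 323.6  84.7]
 [539.4 324.   85. ]
 [539.4 324.2  85.1]] [0.4 0.6 1.6 0.  1.  2. ]
```

drive_tool:
  steps:
    - [1, 0, 0, 0, 0]
    - [1, 0, 0, 0, 0]
    - [1, 0, 0, 0, 0]
    - [1, 0, 0, 0, 0]
    - [1, 0, 0, 0, 0]
    - [1, 0, 0, 0, 0]
    - [1, 0, 0, 0, 0]
    - [1, 0, 0, 0, 0]

```text
time_s: 24.05
tcp_pos: [538.2, 324.2, 83.7]
eef_rot: [1.0, 0.022, 0.0, -0.0]
wrist_force: [-0.4, 0.5, 3.6]
width: 23.9
```

drive_tool:
  steps:
    - [1, 0, 0, -1.5, 0]
    - [1, 0, 0, -3.5, 0]
    - [1, 0, 0, -4.0, 0]
    - [1, -0.03, 1.9, 0, 0]
    - [1, -0.066, 3.9, 0, 0]
    - [1, -0.066, 3.9, 0, 0]
    - [1, -0.066, 3.9, 0, 0]
    - [1, -0.066, 3.9, 0, 0]
    - [1, -0.066, 3.9, 0, 0]
    - [1, -0.066, 3.9, 0, 0]
    - [1, -0.066, 3.9, 0, 0]
    - [1, -0.066, 3.9, 0, 0]

```text
time_s: 25.05
tcp_pos: [546.4, -8.8, 172.8]
eef_rot: [1.0, 0.022, -0.001, -0.0]
wrist_force: [0.9, -0.8, -2.0]
width: 24.6
```

drive_tool:
  steps:
    - [1, -0.066, 3.9, 0, 0]
    - [1, -0.08, 1.61, 0, 0]
    - [1, 0, 0, 0, 0]
    - [1, 0, 0, 2.5, 0]
    - [1, 0, 0, 3.0, 0]
    - [1, 0, 0, 1.5, 0]
    - [1, 0, 0, 0.7, 0]
    - [1, 0, 0, 0.2, 0]
    - [1, 0, 0, 0, 0]
    - [1, 0, 0, 0, 0]
    - [1, 0, 0, 0, 0]
    - [1, 0, 0, 0, 0]

```text
time_s: 26.05
tcp_pos: [549.2, -62.1, 95.4]
eef_rot: [1.0, 0.022, 0.001, 0.0]
wrist_force: [1.4, -0.2, -2.2]
width: 24.1
```

drive_tool:
  steps:
    - [1, 0, 0, 0.1, 0]
    - [1, 0, 0, 0.05, 0]
    - [1, 0, 0, 0, 0]

```text
time_s: 26.3
tcp_pos: [548.4, -62.1, 93.0]
eef_rot: [1.0, 0.022, 0.0, -0.0]
wrist_force: [0.5, -0.4, -1.9]
width: 24.0
```

drive_tool:
  steps:
    - [1, 0, 0, 0.1, 0]
    - [1, 0, 0, 0.04, 0]
    - [1, 0, 0, 0, 0]
    - [1, 0, 0, 0, 0]

```text
time_s: 26.63
tcp_pos: [548.5, -62.1, 91.7]
eef_rot: [1.0, 0.022, 0.0, -0.0]
wrist_force: [-1.1, 0.1, 1.5]
width: 24.2
```

```bash
python3 - <<'E'
from h import *
im=r.read_camera("scene");s=r.sense();print(s["tcp_pos"],s["wrist_force"])
o=cv2.imread("pics/scene0.png");c=np.hstack([cv2.resize(x[140:215,195:275],None,fx=5,fy=5) for x in (o,im[:,:,::-1])]);cv2.imwrite("pics/c11.png",c)
E
```

```text
[548.47539541 -62.10745423  91.64660866] [-0.69837892 -0.07830973  3.06581877]
```

View pics/c11.png

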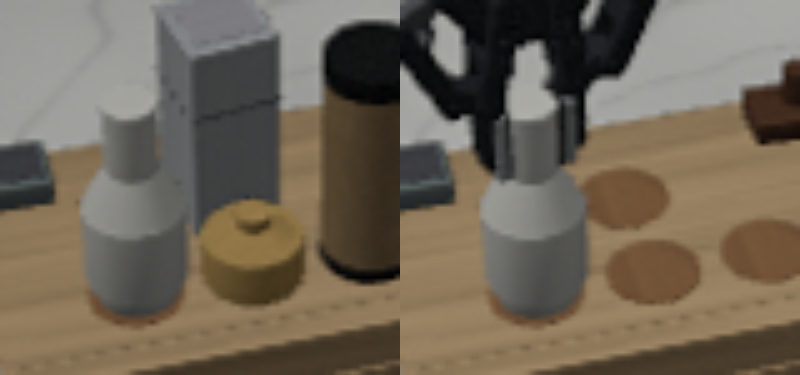

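drive_tool:
  steps:
    - [0, 0, 0, 0, 0]
    - [0, 0, 0, 0, 0]
    - [0, 0, 0, 0, 0]
    - [0, 0, 0, 0, 0]
    - [0, 0, 0, -1.5, 0]
    - [0, 0, 0, -3.5, 0]
    - [0, 0, 0, -3, 0]

```text
time_s: 27.27
tcp_pos: [547.4, -61.9, 171.6]
eef_rot: [1.0, 0.022, -0.001, -0.0]
wrist_force: [0.2, 0.1, 0.7]
width: 85.6
```

drive_tool:
  steps:
    - [0, -0.56, -3.89, 0, 0]
    - [0, -0.56, -3.89, 0, 0]
    - [0, -0.56, -3.89, 0, 0]
    - [0, -0.56, -3.89, 0, 0]
    - [0, -0.56, -3.89, 0, 0]
    - [0, -0.56, -3.89, 0, 0]
    - [0, -0.56, -3.89, 0, 0]
    - [0, -0.56, -3.89, 0, 0]
    - [0, -0.56, -3.89, 0, 0]
    - [0, -0.56, -3.89, 0, 0]
    - [0, 0, 0, 0, 0]
    - [0, 0, 0, 0, 0]

```text
time_s: 28.27
tcp_pos: [474.3, 325.9, 171.3]
eef_rot: [1.0, 0.024, 0.0, -0.0]
wrist_force: [-0.2, -0.2, 0.3]
width: 85.1
```

drive_tool:
  steps:
    - [0, 0, 0, 2.5, 0]
    - [0, 0, 0, 4, 0]
    - [0, 0, 0, 2.2, 0]
    - [0, 0, 0, 1.01, 0]
    - [0, 0, 0, 0, 0]
    - [0, 0, 0, 0, 0]
    - [0, 0, 0, 0, 0]
    - [0, 0, 0, 0, 0]
    - [0, 0, 0, 0, 0]

```text
time_s: 29.02
tcp_pos: [476.1, 324.5, 75.9]
eef_rot: [1.0, 0.022, 0.001, -0.001]
wrist_force: [-0.2, 0.3, 0.3]
width: 85.3
```

```bash
python3 - <<'E'
from h import *
im=r.read_camera("scene");s=r.sense();print(s["tcp_pos"],s["wrist_force"])
c=np.hstack([cv2.resize(im[135:210,195:275,::-1],None,fx=5,fy=5),cv2.resize(im[85:160,300:380,::-1],None,fx=5,fy=5)]);cv2.imwrite("pics/c12.png",c)
E
```

```text
[475.83439145 324.42473102  75.65502304] [ 0.01721687 -0.69293619  0.93650528]
```

View pics/c12.png

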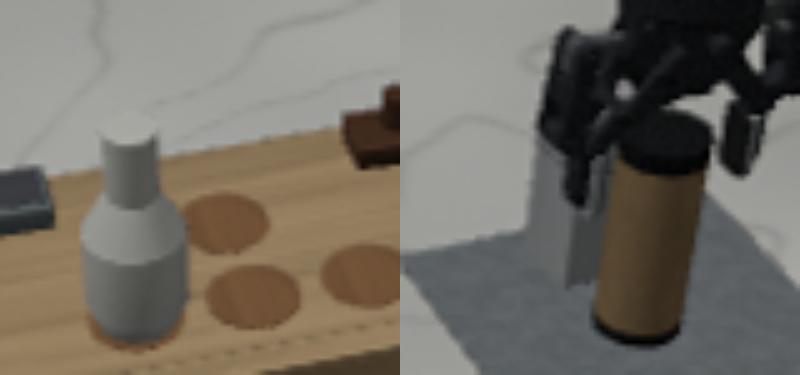

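drive_tool:
  steps:
    - [1, 0, 0, 0, 0]
    - [1, 0, 0, 0, 0]
    - [1, 0, 0, 0, 0]
    - [1, 0, 0, 0, 0]
    - [1, 0, 0, 0, 0]
    - [1, 0, 0, 0, 0]
    - [1, 0, 0, 0, 0]
    - [1, 0, 0, -1.5, 0]
    - [1, 0, 0, -3.5, 0]
    - [1, 0, 0, -4.0, 0]

```text
time_s: 29.9
tcp_pos: [472.6, 322.8, 162.6]
eef_rot: [1.0, 0.022, -0.003, 0.001]
wrist_force: [0.8, 0.5, -1.4]
width: 46.9
```

drive_tool:
  steps:
    - [1, 0.5, 1.9, 0, 0]
    - [1, 0.94, 3.5, 0, 0]
    - [1, 0.94, 3.5, 0, 0]
    - [1, 0.94, 3.5, 0, 0]
    - [1, 0.94, 3.5, 0, 0]
    - [1, 0.94, 3.5, 0, 0]
    - [1, 0.94, 3.5, 0, 0]
    - [1, 0.94, 3.5, 0, 0]
    - [1, 0.32, 1.08, 0, 0]
    - [1, 0, 0, 0, 0]
    - [1, 0, 0, 0, 0]

```text
time_s: 30.82
tcp_pos: [560.8, 52.6, 163.8]
eef_rot: [1.0, 0.021, -0.001, -0.0]
wrist_force: [-0.3, 0.5, -1.3]
width: 46.7
```

drive_tool:
  steps:
    - [1, 0, 0, 2.5, 0]
    - [1, 0, 0, 3, 0]
    - [1, 0, 0, 1.5, 0]
    - [1, 0, 0, 0.7, 0]
    - [1, 0, 0, 0.3, 0]
    - [1, 0, 0, 0.1, 0]
    - [1, 0, 0, 0, 0]
    - [1, 0, 0, 0, 0]
    - [1, 0, 0, 0, 0]
    - [1, 0, 0, 0, 0]

```text
time_s: 31.65
tcp_pos: [561.8, 52.8, 84.2]
eef_rot: [1.0, 0.022, 0.001, -0.0]
wrist_force: [0.4, -0.6, -0.7]
width: 47.1
```

drive_tool:
  steps:
    - [1, 0, 0, 0.05, 0]
    - [1, 0, 0, 0.04, 0]
    - [1, 0, 0, 0, 0]
    - [1, 0, 0, 0, 0]

```text
time_s: 31.98
tcp_pos: [561.5, 52.8, 82.8]
eef_rot: [1.0, 0.022, 0.0, -0.0]
wrist_force: [-1.1, -1.4, 2.9]
width: 46.8
```

```bash
python3 - <<'E'
from h import *
im=r.read_camera("scene");s=r.sense();print(s["tcp_pos"],s["wrist_force"])
o=cv2.imread("pics/scene0.png");c=np.hstack([cv2.resize(x[135:215,210:290],None,fx=5,fy=5) for x in (o,im[:,:,::-1])]);cv2.imwrite("pics/c13.png",c)
E
```

```text
[561.50929852  52.73258187  82.8018687 ] [-1.1756435   0.16999921  3.70588107]
```

View pics/c13.png

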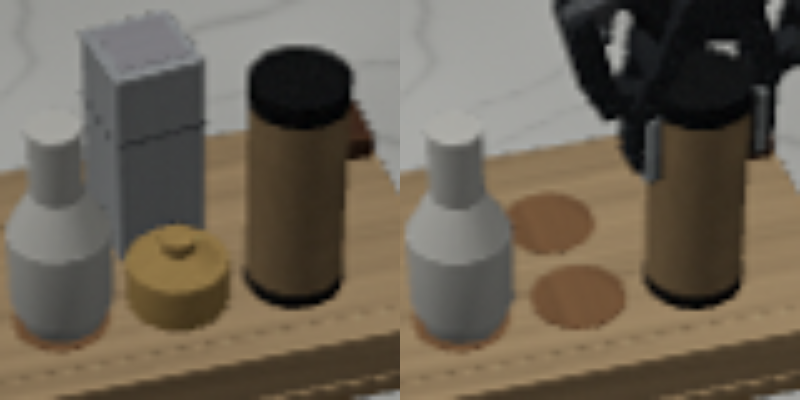

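drive_tool:
  steps:
    - [0, 0, 0, 0, 0]
    - [0, 0, 0, 0, 0]
    - [0, 0, 0, 0, 0]
    - [0, 0, 0, 0, 0]
    - [0, 0, 0, -1.5, 0]
    - [0, 0, 0, -3.5, 0]
    - [0, 0, 0, -3, 0]

```text
time_s: 32.62
tcp_pos: [560.1, 52.9, 162.5]
eef_rot: [1.0, 0.022, -0.001, -0.0]
wrist_force: [0.5, -0.6, -0.0]
width: 85.5
```

drive_tool:
  steps:
    - [0, -1.71, -3.47, 0, 0]
    - [0, -1.71, -3.47, 0, 0]
    - [0, -1.71, -3.47, 0, 0]
    - [0, -1.71, -3.47, 0, 0]
    - [0, -1.71, -3.47, 0, 0]
    - [0, -1.71, -3.47, 0, 0]
    - [0, -1.71, -3.47, 0, 0]
    - [0, -1.71, -3.47, 0, 0]
    - [0, 0, 0, 0, 0]
    - [0, 0, 0, 0, 0]

```text
time_s: 33.45
tcp_pos: [410.9, 325.6, 162.4]
eef_rot: [1.0, 0.025, -0.0, -0.0]
wrist_force: [0.0, -0.6, 0.8]
width: 85.4
```

drive_tool:
  steps:
    - [0, 0, 0, 2.5, 0]
    - [0, 0, 0, 4, 0]
    - [0, 0, 0, 2, 0]
    - [0, 0, 0, 0.71, 0]
    - [0, 0, 0, 0, 0]
    - [0, 0, 0, 0, 0]
    - [0, 0, 0, 0, 0]
    - [0, 0, 0, 0, 0]
    - [0, 0, 0, 0, 0]

```text
time_s: 34.2
tcp_pos: [413.1, 324.5, 71.7]
eef_rot: [1.0, 0.022, 0.001, -0.001]
wrist_force: [-0.5, -0.0, 0.4]
width: 85.3
```

```bash
python3 - <<'E'
from h import *
im=r.read_camera("scene");s=r.sense();print(s["tcp_pos"],s["wrist_force"])
c=np.hstack([cv2.resize(im[135:210,210:290,::-1],None,fx=5,fy=5),cv2.resize(im[85:160,300:380,::-1],None,fx=5,fy=5)]);cv2.imwrite("pics/c14.png",c)
E
```

```text
[412.85127458 324.41184294  71.4419377 ] [-0.31413727 -0.24189577  0.94838919]
```

View pics/c14.png

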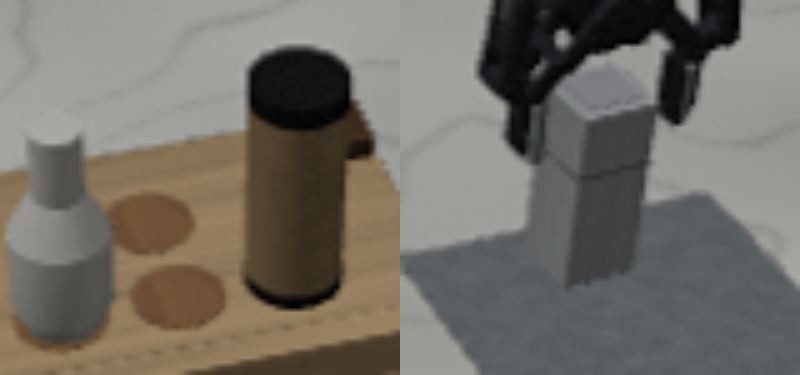

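drive_tool:
  steps:
    - [1, 0, 0, 0, 0]
    - [1, 0, 0, 0, 0]
    - [1, 0, 0, 0, 0]
    - [1, 0, 0, 0, 0]
    - [1, 0, 0, 0, 0]
    - [1, 0, 0, 0, 0]
    - [1, 0, 0, 0, 0]
    - [1, 0, 0, -1.5, 0]
    - [1, 0, 0, -3.5, 0]
    - [1, 0, 0, -3.0, 0]

```text
time_s: 35.08
tcp_pos: [410.9, 323.4, 150.3]
eef_rot: [1.0, 0.022, -0.002, 0.001]
wrist_force: [1.2, 0.1, -1.6]
width: 45.5
```

drive_tool:
  steps:
    - [1, 0.4, 1.8, 0, 0]
    - [1, 0.79, 3.6, 0, 0]
    - [1, 0.79, 3.6, 0, 0]
    - [1, 0.79, 3.6, 0, 0]
    - [1, 0.79, 3.6, 0, 0]
    - [1, 0.79, 3.6, 0, 0]
    - [1, 0.79, 3.6, 0, 0]
    - [1, 0.79, 3.6, 0, 0]
    - [1, 0.79, 3.6, 0, 0]
    - [1, 0.42, 2.21, 0, 0]
    - [1, 0, 0, 0, 0]
    - [1, 0, 0, 0, 0]

```text
time_s: 36.08
tcp_pos: [498.0, -1.5, 149.9]
eef_rot: [1.0, 0.021, -0.0, -0.0]
wrist_force: [-0.3, -0.1, -1.0]
width: 45.5
```

drive_tool:
  steps:
    - [1, 0, 0, 2.5, 0]
    - [1, 0, 0, 2.5, 0]
    - [1, 0, 0, 1.2, 0]
    - [1, 0, 0, 0.6, 0]
    - [1, 0, 0, 0.2, 0]
    - [1, 0, 0, 0.1, 0]
    - [1, 0, 0, 0, 0]
    - [1, 0, 0, 0, 0]
    - [1, 0, 0, 0, 0]
    - [1, 0, 0, 0, 0]

```text
time_s: 36.92
tcp_pos: [498.6, -0.6, 80.0]
eef_rot: [1.0, 0.022, 0.001, 0.0]
wrist_force: [0.4, 0.3, -1.6]
width: 45.3
```

drive_tool:
  steps:
    - [1, 0, 0, 0.05, 0]
    - [1, 0, 0, 0.04, 0]
    - [1, 0, 0, 0, 0]
    - [1, 0, 0, 0, 0]

```text
time_s: 37.25
tcp_pos: [498.3, -0.6, 78.7]
eef_rot: [1.0, 0.022, 0.0, -0.0]
wrist_force: [-0.3, -0.1, 2.9]
width: 45.4
```

```bash
python3 - <<'E'
from h import *
im=r.read_camera("scene");s=r.sense();print(s["tcp_pos"],s["wrist_force"])
o=cv2.imread("pics/scene0.png");c=np.hstack([cv2.resize(x[135:215,210:290],None,fx=5,fy=5) for x in (o,im[:,:,::-1])]);cv2.imwrite("pics/c15.png",c)
E
```

```text
[498.31974369  -0.62079063  78.65261937] [-1.27892005  0.00961381  2.32063068]
```

View pics/c15.png

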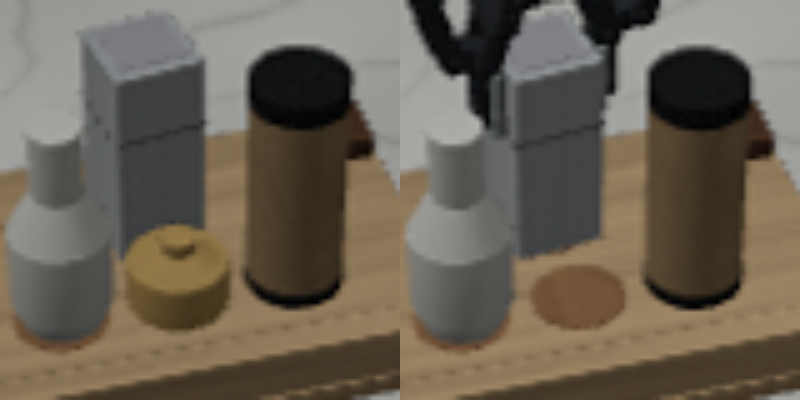

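drive_tool:
  steps:
    - [0, 0, 0, 0, 0]
    - [0, 0, 0, 0, 0]
    - [0, 0, 0, 0, 0]
    - [0, 0, 0, 0, 0]
    - [0, 0, 0, -1.5, 0]
    - [0, 0, 0, -3.5, 0]
    - [0, 0, 0, -4, 0]
    - [0, 0, 0, -4, 0]

```text
time_s: 37.97
tcp_pos: [497.1, -0.4, 209.3]
eef_rot: [1.0, 0.022, -0.001, -0.0]
wrist_force: [1.2, -1.1, -0.8]
width: 85.6
```

drive_tool:
  steps:
    - [0, -1, 3.9, 0, 0]
    - [0, -1, 3.9, 0, 0]
    - [0, -1, 3.9, 0, 0]
    - [0, -1, 3.9, 0, 0]
    - [0, -1, 3.9, 0, 0]
    - [0, -1, 3.9, 0, 0]
    - [0, -1, 3.9, 0, 0]
    - [0, -1, 3.9, 0, 0]
    - [0, -1, 3.9, 0, 0]
    - [0, -1, 3.9, 0, 0]
    - [0, 0, 0, 0, 0]
    - [0, 0, 0, 0, 0]

```text
time_s: 38.97
tcp_pos: [415.0, -396.8, 208.0]
eef_rot: [1.0, 0.021, -0.0, -0.0]
wrist_force: [-0.6, 1.0, -0.8]
width: 85.6
```

```bash
python3 - <<'E'
from h import *
t=r.read_camera("top")[:,:,::-1];s=r.read_camera("scene")[:,:,::-1]
o=cv2.imread("pics/top0.png")
cv2.imwrite("pics/t16.png",t);cv2.imwrite("pics/s16.png",s)
c=np.hstack([cv2.resize(x[155:255,185:310],None,fx=3.1,fy=4) for x in (o,t)]);cv2.imwrite("pics/c16.png",c)
for u0,u1,v0,v1 in((205,234,172,208),(258,282,184,212),(230,258,203,232)):
    q,_=cv2.phaseCorrelate(*[np.float32(cv2.cvtColor(np.ascontiguousarray(x[v0:v1,u0:u1]),cv2.COLOR_BGR2GRAY)) for x in (o,t)]);print(q)
E
```

```text
(0.255342294158881, -0.30553196575170105)
(-0.3158744604287289, -0.3999969746011818)
(0.751317392631254, -0.017628861470429413)
```

View pics/c16.png

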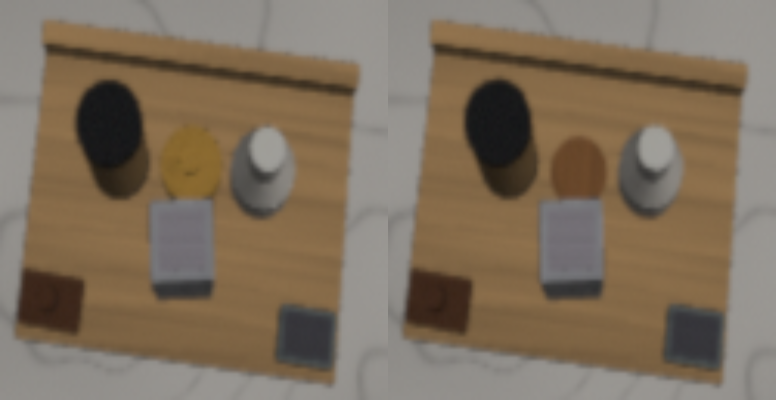

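View pics/s16.png

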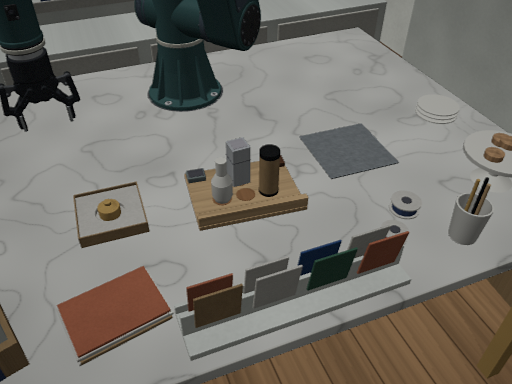

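```bash
python3 -c "
from workcell import r
print(r.sign_off(), r.sense()['time_s'])"
```

```text
the job is handed in; nothing more can be done
the job is handed in; nothing more can be done
```

The job is done and handed in at about 39 s of the 128 s allowed. I moved the tin, tube and vase to the mat and packed the paperweight in the gift box recess. Then I returned the vase, tube and tin, in that order, to the spots they came from.

**Final pictures:** All three stand upright on their spots. The weight lies flat inside the recess, and the stamp and ink pad show no visible movement. The gripper is clear of everything.

**Placement accuracy:** Comparing the top view before and after, the tube and vase had shifted by about 0.4–0.5 px (roughly 1 mm). The tin came out at 0.75 px (about 1.5–2 mm). I think part of the tin's figure comes from the weight missing beside it, because the scene camera showed no visible shift. I did not measure any of this beyond the cameras' accuracy of about 2 mm.

**Forces:** The wrist force stayed at 12 N or less in every reading, against a limit of 120 N. No check failed.

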